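Change over the air supply at the bench manifold

ROBOT

A 7-joint arm with a two-finger parallel gripper is mounted at the origin on a cart in front of the work surface, level with it; the furniture and walls round the work are solid. World frame = base frame: x ahead of the robot, y to its left, z up, the work surface at z = 0. Lengths are in m, angles in rad, forces in N, time in s.
With the tool pointing down it reaches from about 0.35 to 0.9 m from the base axis. Payload 8.1 kg.
Tool frame: the origin (TCP) lies midway between the tips of the shut fingers; the grasp point (between the pads) lies 19 mm behind it; z points along the fingers, y is the line along which they close (so a half turn about z gives the same grasp; the last joint's range is limited). The gripper opens to 85 mm and grips with 20 to 120 N. Pads are 22 mm wide; open, the fingers measure 114 mm over their backs; the gripper's body (76 mm by 85 mm) begins 54 mm behind the grasp point. The pads swing forward as they close: fully open they stand 13 mm farther back than shut.
Start: joints at [1.125, 0.434, 0.025, 1.573, -0.012, 1.134, -0.075], TCP at [0.21, -0.589, 0.231] pointing down, gripper open.
Joint ranges: [-2.62, 2.62], [-0.44, 2.09], [-1.27, 1.32], [0.08, 2.57], [-1.32, 4.46], [0.12, 2], [-2.74, 2.74]. Speed limits (rad/s): [2.22, 2.22, 3.01, 3.01, 3.14, 3.14, 3.14].

INTERFACE

Orientations are given as a 3x3 rotation matrix whose columns are the frame's x, y, z axes.
In Python, from bench import bot, cams, ticket gives the robot as it stands. The module is installed in compiled form; this text tells all that it offers.
- The arm moves only by the tool drive_tool, never from a script. Its argument "targets" is a list of rows, each an object with "delta_rot": the turn, a rotation vector about the world's x, y, z in degrees, a list of three; "slide": the shift along the world's x, y, z in m, a list of three; "jaw": the closure in counts, from 0 (fully open) to 255 (shut). In form: [{"delta_rot": [ax, ay, az], "slide": [x, y, z], "jaw": jaw}, ...]. A call has 1 to 20 rows; each row shifts and turns the commanded pose from where the row before left it; what a row does not reach is not made up. A row lasts 1/12 s, in which the tool goes at most 41.7 mm and 7.16 degrees, less where a joint would pass 70% of its speed; a pose out of reach is approached as far as the arm can. A call with a gripper value outside its range is refused whole. The fingers move at their own pace and stop on an object; "newtons" is the grip in N (left out, the last holds). Time passes only in rows, so rows that do not move let the fingers close. It gives the time, the measured TCP pose, the force, the opening and the grip force at its end, in the units of the state.
- bot.get_obs(): the state, without advancing time (a new reading comes with each control period).
- cams.grab_frame(name): name is "scene" or "top" or "wrist"; returns a dict with "image" (384x512x3 uint8, blue, green, red), "range_z" (384x512 float32, m along the optical axis (not along the pixel's ray), 0 where there is no reading), "camera_matrix" (3x3 intrinsics, pixels), "world_from_camera" (4x4, takes a point from camera to world coordinates). Camera axes: x right, y up, looking along -z (the intrinsics and any distortion apply to the point x, -y, -z); pixel columns grow to the right and rows downward; lengths in m; the calibration is good to about 2 mm. The wrist camera is an equidistant fisheye: a pixel r from the principal point sees the ray r / f radians off the axis. A picture is of the moment at which its call begins.
- ticket.close_job(): hands the job in; it is judged then, once.
The state is a dict: "time_s": time; "joint_pos": joint angles; "qvel": joint speeds; "joint_torque": joint torques, N m; "eef_pos": TCP position; "ee_rot": TCP orientation; "force": force on the tool from outside, world axes, zero at the start; "moment": the same for the moment, N m; "opening": opening from 0.0 (shut) to 1.0 (fully open); "gripper_force": force on a finger pad.
Only numpy, scipy, OpenCV 4.12 (cv2) and the standard library are available. Lean on these libraries where they do the work, as an engineer would, in place of code of your own. Each camera call takes 0.05 s, during which the arm holds its last target. There are 200 camera calls.

TASK

Change the compressed air over to the dried outlet: with a fingertip against the side of its lever, push the valve with the ribbed hose tail fully shut (lever across its outlet, up to the stop), and only after that push the valve with the water trap fully open (lever in line over its outlet, up to the stop). Push gently and never grip a lever; leave the capped valve and all the loose things as they are.

Things in the scene. Friction and masses are not known exactly. Their poses are not given: they have to be found in the camera images.
- manifold: square grey-painted air bar, 36x36 mm, 460 mm long, lying along its own y axis with its top 103 mm above the bench, on two feet; origin on the bench below its middle; its x axis points squarely away from the valves' outlets. Fixed. The three valves stand 55 mm in front of it (its -x side), 180 mm apart along its y, in any order
- hose_valve: brass valve, the valve whose outlet ends in a slim ribbed hose tail (17 mm thick, 40 mm long). Fixed. Origin on the bench below the lever's pivot; -x points along the outlet (roughly towards the robot), y left along the bar. All stays below 108 mm but the stem and hub on the pivot (22 mm across, up to 134 mm)
- hose_valve_lever (a joint): opening angle of that valve's lever about the upright pivot: 0 = fully shut, the lever across the outlet (along the valve's +y); 1.571 = fully open, the lever in line over the outlet (along the valve's -x); counter-clockwise from above opens; hard stops at both ends. Stiff: about 0.3 N m (3 to 4 N at the grip) to turn, and it stays where it is left
- hose_valve_grip (a point): middle of the black grip sleeve of that lever, 90 mm from the pivot axis and 140 mm above the bench; the sleeve is a bar 22 mm wide and 18 mm high (z 131 to 149 mm) that reaches from 54 to 120 mm from the pivot; a cranked strip joins it to the hub; y axis outwards along the lever, turning with it
- hose_valve_flank_shut: half of that sleeve, with the flank that a finger pushes to shut the valve (clockwise from above): it faces the valve's -x when shut and -y when open. Origin on the pivot axis at bench height
- hose_valve_flank_open: the other half of that sleeve, with the flank that a finger pushes to open the valve (counter-clockwise): it faces the valve's +x when shut and +y when open. Origin on the pivot axis at bench height
- trap_valve: brass valve, the valve whose outlet carries the water trap: a square aluminium head 52x52 mm, its top 103 mm above the bench, with a round bowl 46 mm across hanging under it. Fixed. Origin on the bench below the lever's pivot; -x points along the outlet (roughly towards the robot), y left along the bar. All stays below 108 mm but the stem and hub on the pivot (22 mm across, up to 134 mm)
- trap_valve_lever (a joint): opening angle of that valve's lever about the upright pivot: 0 = fully shut, the lever across the outlet (along the valve's +y); 1.571 = fully open, the lever in line over the outlet (along the valve's -x); counter-clockwise from above opens; hard stops at both ends. Stiff: about 0.3 N m (3 to 4 N at the grip) to turn, and it stays where it is left
- trap_valve_grip (a point): middle of the black grip sleeve of that lever, 90 mm from the pivot axis and 140 mm above the bench; the sleeve is a bar 22 mm wide and 18 mm high (z 131 to 149 mm) that reaches from 54 to 120 mm from the pivot; a cranked strip joins it to the hub; y axis outwards along the lever, turning with it
- trap_valve_flank_shut: half of that sleeve, with the flank that a finger pushes to shut the valve (clockwise from above): it faces the valve's -x when shut and -y when open. Origin on the pivot axis at bench height
- trap_valve_flank_open: the other half of that sleeve, with the flank that a finger pushes to open the valve (counter-clockwise): it faces the valve's +x when shut and +y when open. Origin on the pivot axis at bench height
- capped_valve: brass valve, the valve whose outlet is closed by a short dark hexagon cap. Fixed. Origin on the bench below the lever's pivot; -x points along the outlet (roughly towards the robot), y left along the bar. All stays below 108 mm but the stem and hub on the pivot (22 mm across, up to 134 mm)
- capped_valve_lever (a joint): opening angle of that valve's lever about the upright pivot: 0 = fully shut, the lever across the outlet (along the valve's +y); 1.571 = fully open, the lever in line over the outlet (along the valve's -x); counter-clockwise from above opens; hard stops at both ends. Stiff: about 0.3 N m (3 to 4 N at the grip) to turn, and it stays where it is left
- capped_valve_grip (a point): middle of the black grip sleeve of that lever, 90 mm from the pivot axis and 140 mm above the bench; the sleeve is a bar 22 mm wide and 18 mm high (z 131 to 149 mm) that reaches from 54 to 120 mm from the pivot; a cranked strip joins it to the hub; y axis outwards along the lever, turning with it
- capped_valve_flank_shut: half of that sleeve, with the flank that a finger pushes to shut the valve (clockwise from above): it faces the valve's -x when shut and -y when open. Origin on the pivot axis at bench height
- capped_valve_flank_open: the other half of that sleeve, with the flank that a finger pushes to open the valve (counter-clockwise): it faces the valve's +x when shut and +y when open. Origin on the pivot axis at bench height
- steel_tin: open round steel tin, 67 mm across, 39 mm high, standing between two outlets; loose, to be left alone. Origin at its underside's centre
- spanner: open-ended spanner, 201 mm long, lying left of the outlets; loose, to be left alone. Origin at its underside's centre
- bolt: grey M16 bolt, 85 mm long, lying near the outlets; loose, to be left alone. Origin at its underside's centre
- nut: M16 nut, 27 mm across, lying between two outlets; loose, to be left alone. Origin at its underside's centre
- fitting: brass pipe fitting, 38 mm long, lying under the bar; loose, to be left alone. Origin at its underside's centre
- punch: black centre punch, 106 mm long, 11 mm thick, lying right of the outlets; loose, to be left alone. Origin at its underside's centre

How it is judged:
On the way, in this order (a step that is already met when the one before it is completed fails the run):
1. the hose-tail valve is fully shut (within 8 degrees of the stop) while the trap valve is still shut (value of joint hose_valve_lever below 0.14 rad and value of joint trap_valve_lever below 0.4 rad), for 0.2 s.
2. then the trap valve is fully open (within 8 degrees of the stop), the hose-tail valve still shut (value of joint hose_valve_lever below 0.14 rad and value of joint trap_valve_lever above 1.43 rad), for 0.2 s.
At the end, for the whole second after the job is handed in: hose-tail valve's lever within 8 degrees (0.14 rad) of its shut stop, trap valve's lever within 8 degrees of its open stop (over 1.43 rad), capped valve's lever still shut (under 0.35 rad), levers at rest, every loose thing within 30 mm of where it lay and at rest (all of step 2 and value of joint capped_valve_lever below 0.35 rad and velocity of joint hose_valve_lever between -0.05 and 0.05 rad/s and velocity of joint trap_valve_lever between -0.05 and 0.05 rad/s and velocity of joint capped_valve_lever between -0.05 and 0.05 rad/s and distance of each of steel_tin, spanner, bolt, nut, fitting, punch from where it was at the start of the episode below 0.03 m and linear speed of each of steel_tin, spanner, bolt, nut, fitting, punch below 0.03 m/s); the robot touches nothing.
It fails at once if the trap valve is opened while the hose-tail valve is still open (both past 0.4 rad) (value of joint each of hose_valve_lever, trap_valve_lever above 0.4 rad).
It fails at once if the capped valve's lever is moved (its grip shifted more than 20 mm) (distance of capped_valve_grip from where it was at the start of the episode above 0.02 m).
It fails at once if a loose thing is shifted or lifted more than 30 mm (distance of any of steel_tin, spanner, bolt, nut, fitting, punch from where it was at the start of the episode above 0.03 m).
It fails at once if a lever is gripped: the fingers press on both flanks of its sleeve at once (over 4 N each) (contact force between each of hose_valve_flank_shut, hose_valve_flank_open and the fingers above 4 N or contact force between each of trap_valve_flank_shut, trap_valve_flank_open and the fingers above 4 N or contact force between each of capped_valve_flank_shut, capped_valve_flank_open and the fingers above 4 N).
It fails at once if a lever is forced (pushed with more than 50 N) (contact force between any of hose_valve_flank_shut, hose_valve_flank_open, trap_valve_flank_shut, trap_valve_flank_open, capped_valve_flank_shut, capped_valve_flank_open and the fingers above 50 N or contact force between any of hose_valve_flank_shut, hose_valve_flank_open, trap_valve_flank_shut, trap_valve_flank_open, capped_valve_flank_shut, capped_valve_flank_open and the arm above 50 N).
It also fails if it takes over 54 s, if anything falls off the work surface, if the arm or the gripper's body presses on something with over 40 N, if the wrist force passes 120 N, or if a joint passes its speed limit or range.

## Working session

There is one attempt and no reset: what is moved stays moved. The work goes in short steps, Python scripts to look and compute and a tool call to move; the robot and the scene stay as the last step left them, time stands still between calls to the robot, and variables do not carry over. Pictures are saved under pics/ and viewed, at most 10 in all, crops included, and the job is handed in when it is done.

Besides the shell and the picture viewer there is one more tool, called after "Call:" by a JSON object that holds its "op" and its "data", one argument or row to a line. drive_tool: Moves the arm, as the interface text tells. Its arguments: {"type":"object","properties":{"targets":{"type":"array"},"newtons":{"type":"number"}},"required":["targets"]}

```bash
mkdir -p pics
python3 - <<'E'
from bench import bot,cams
import cv2,numpy as np
for n in("top","scene"):
    f=cams.grab_frame(n); cv2.imwrite(f"pics/{n}0.png",f["image"]); np.savez(f"{n}0.npz",**f)
    print(n,f["camera_matrix"].round(1).tolist(),f["world_from_camera"].round(3).tolist())
o=bot.get_obs();print(o["time_s"],o["eef_pos"],o["ee_rot"],o["opening"],o["force"])
E
```

```text
top [[419.8, 0.0, 246.2], [0.0, 419.8, 191.7], [0.0, 0.0, 1.0]] [[0.017, 0.99, -0.138, 0.381], [-1.0, 0.015, -0.012, 0.039], [-0.01, 0.138, 0.99, 1.251], [0.0, 0.0, 0.0, 1.0]]
scene [[364.5, 0.0, 258.7], [0.0, 364.5, 194.8], [0.0, 0.0, 1.0]] [[-0.777, 0.311, -0.547, -0.08], [-0.629, -0.41, 0.66, 0.788], [-0.019, 0.857, 0.514, 0.705], [0.0, 0.0, 0.0, 1.0]]
0.1 [ 0.20989097 -0.58822351  0.23059631] [[ 9.41836955e-01  3.36069652e-01 -5.82564713e-04]
 [ 3.36070141e-01 -9.41836034e-01  1.32103027e-03]
 [-1.04722257e-04 -1.43997773e-03 -9.99998958e-01]] 0.9994170890522557 [ 0.71845568  0.13160217 -0.29864515]
```

View pics/top0.png

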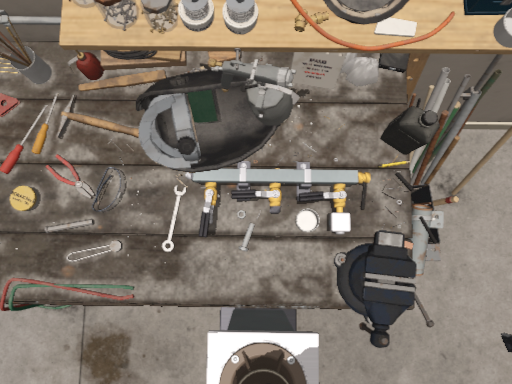

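View pics/scene0.png

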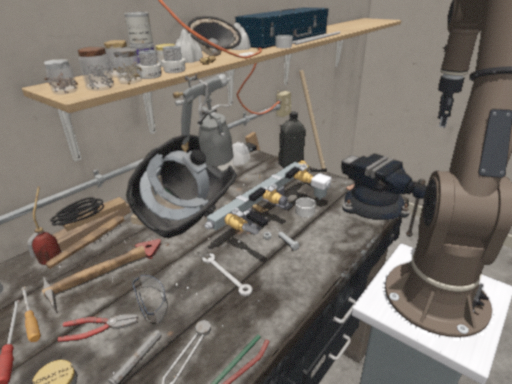

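Top view: the bar runs at about (190–370, 177). The hose valve is on the left, around (210,190), lever in line (open). The capped valve is in the middle (275,195), lever left (shut). The trap valve is on the right (340,195), with its head at (340,222) and lever left (shut). Next I'll take points from depth.

Run:
```python
import numpy as np,cv2
f=np.load("top0.npz");K=f["camera_matrix"];T=f["world_from_camera"];d=f["range_z"];im=f["image"]
v,u=np.mgrid[:384,:512]
P=np.stack([(u-K[0,2])/K[0,0]*d,-(v-K[1,2])/K[1,1]*d,-d],-1)@T[:3,:3].T+T[:3,3]
roi=(v>150)&(v<250)&(u>180)&(u<380)&(d>0)
g=im.max(-1)
m=(roi&(P[...,2]>.125)&(P[...,2]<.165)&(g<70)).astype(np.uint8)
n,l,s,c=cv2.connectedComponentsWithStats(m)
for i in range(1,n):
    if s[i,4]<30: continue
    q=P[l==i]; ctr,sz,a=cv2.minAreaRect((q[:,:2]*1000).astype(np.float32))
    print("dark",s[i],"ctr",q.mean(0).round(4),"z",np.median(q[:,2]).round(4),"rect",np.round(ctr,1),np.round(sz,1),round(a,1))
# bar
m=roi&(P[...,2]>.09)&(P[...,2]<.115)
mb=(m&(im.astype(int).ptp(-1)<30)if hasattr(np.ndarray,'ptp') else m&(np.ptp(im.astype(int),axis=-1)<30)).astype(np.uint8)
n,l,s,c=cv2.connectedComponentsWithStats(mb)
for i in range(1,n):
    if s[i,4]<60: continue
    q=P[l==i]; print("grey",s[i],q.mean(0).round(4),[np.round(x,1) for x in cv2.minAreaRect((q[:,:2]*1000).astype(np.float32))])
hi=(P[...,2]>.16)&(P[...,0]>.2)&(P[...,0]<.85)&(abs(P[...,1])<.5)&(d>0)
n,l,s,c=cv2.connectedComponentsWithStats(hi.astype(np.uint8))
for i in range(1,n):
    if s[i,4]>80:q=P[l==i];print("tall",q.min(0).round(2),q.max(0).round(2))
cv2.imwrite("pics/crop.png",cv2.resize(im[155:255,170:390],None,fx=3.6,fy=3.6,interpolation=cv2.INTER_CUBIC))
```

```text
dark [191 151  59  18 378] ctr [0.6228 0.1283 0.1459] z 0.1465 rect [624.  125.2] [ 31.4 161.1] 17.8
dark [232 192  23   4  62] ctr [0.5292 0.0631 0.1484] z 0.1485 rect [529.3  61. ] [ 7.3 58.8] 3.5
dark [299 192  24  10 150] ctr [ 0.5257 -0.1189  0.1476] z 0.1482 rect [ 526.1 -117.9] [21.9 61.4] 6.4
dark [199 213  11  24 104] ctr [0.441  0.1609 0.1473] z 0.1478 rect [445.7 161.3] [22.7 61.5] 80.6
dark [371 231   9  19  87] ctr [ 0.4068 -0.2882  0.1411] z 0.1405 rect [ 413.3 -290.7] [15.2 50.1] 79.6Traceback (most recent call last):
  File "<stdin>", line 15, in <module>
AttributeError: `ptp` was removed from the ndarray class in NumPy 2.0. Use np.ptp(arr, ...) instead.
```

Run:
```python
import numpy as np,cv2
f=np.load("top0.npz");K=f["camera_matrix"];T=f["world_from_camera"];d=f["range_z"];im=f["image"]
v,u=np.mgrid[:384,:512]
P=np.stack([(u-K[0,2])/K[0,0]*d,-(v-K[1,2])/K[1,1]*d,-d],-1)@T[:3,:3].T+T[:3,3]
roi=(v>150)&(v<250)&(u>180)&(u<380)&(d>0)
m=roi&(P[...,2]>.09)&(P[...,2]<.112)
gry=np.ptp(im.astype(int),axis=-1)<35
for nm,mm in(("grey",m&gry),("brass",roi&(P[...,2]>.02)&(P[...,2]<.112)&(np.ptp(im.astype(int),axis=-1)>70)),("hub",roi&(P[...,2]>.116)&(P[...,2]<.14))):
  n,l,s,c=cv2.connectedComponentsWithStats(mm.astype(np.uint8))
  for i in range(1,n):
    if s[i,4]<30: continue
    q=P[l==i]; print(nm,s[i],q.mean(0).round(4),[np.round(x,1) for x in cv2.minAreaRect((q[:,:2]*1000).astype(np.float32))])
hi=(P[...,2]>.16)&(P[...,0]>.2)&(P[...,0]<.85)&(abs(P[...,1])<.5)&(d>0)
n,l,s,c=cv2.connectedComponentsWithStats(hi.astype(np.uint8))
for i in range(1,n):
    if s[i,4]>80:q=P[l==i];print("tall",q.min(0).round(2),q.max(0).round(2))
cv2.imwrite("pics/crop.png",cv2.resize(im[155:255,170:390],None,fx=3.6,fy=3.6,interpolation=cv2.INTER_CUBIC))
```

```text
grey [201 151  25   8  79] [0.6481 0.1547 0.1024] [array([650.8, 149. ]), array([17.5, 68.7]), np.float64(17.1)]
grey [ 187  168  171   15 2150] [ 0.5887 -0.0295  0.1027] [array([590.1, -16.5]), array([ 37.2, 474.5]), np.float64(0.2)]
grey [270 206  11   7  68] [ 0.4954 -0.0277  0.0972] [array([495.3, -27.3]), array([16.5, 28.1]), np.float64(2.3)]
grey [331 212  20  22 393] [ 0.4622 -0.206   0.1019] [array([ 461.1, -206.7]), array([57.7, 52.9]), np.float64(0.1)]
brass [358 172  13  11 117] [ 0.5892 -0.274   0.0955] [array([ 590.1, -273.2]), array([28.4, 35.5]), np.float64(3.6)]
brass [205 182  12  23 133] [0.5434 0.1482 0.097 ] [array([537.2, 152.1]), array([62.1, 30.4]), np.float64(4.0)]
brass [269 183  12  23 174] [ 0.5363 -0.0263  0.0974] [array([537.1, -25.7]), array([30.6, 62.5]), np.float64(89.8)]
brass [334 183  11   9  78] [ 0.5591 -0.2036  0.0973] [array([ 558.9, -204.9]), array([27.2, 23.2]), np.float64(88.1)]
brass [333 198  13  14 123] [ 0.5125 -0.2045  0.0956] [array([ 510.5, -205.2]), array([35.9, 30.7]), np.float64(1.0)]
hub [190 151  54  14 197] [0.6327 0.1372 0.1295] [array([633.8, 135.9]), array([ 19.8, 147.7]), np.float64(16.2)]
hub [204 189  10  19 115] [0.5209 0.1543 0.1282] [array([518.9, 153.5]), array([19.7, 51.6]), np.float64(86.8)]
hub [260 190  20   8 116] [ 0.534  -0.0121  0.1285] [array([534.9, -10.1]), array([51.9, 19.9]), np.float64(89.4)]
hub [329 191  18   8 108] [ 0.5344 -0.1932  0.1288] [array([ 535.3, -192.9]), array([49. , 19.1]), np.float64(89.6)]
hub [370 230  10  20  64] [ 0.4153 -0.2894  0.1319] [array([ 414.2, -292. ]), array([11.9, 54.2]), np.float64(72.1)]
tall [ 0.6  -0.48  0.16] [0.85 0.43 0.56]
tall [ 0.67 -0.46  0.16] [ 0.77 -0.35  0.24]
tall [0.59 0.04 0.16] [0.64 0.18 0.17]
tall [ 0.31 -0.38  0.16] [ 0.37 -0.25  0.17]
tall [ 0.25 -0.38  0.16] [ 0.31 -0.25  0.17]
```

View pics/crop.png

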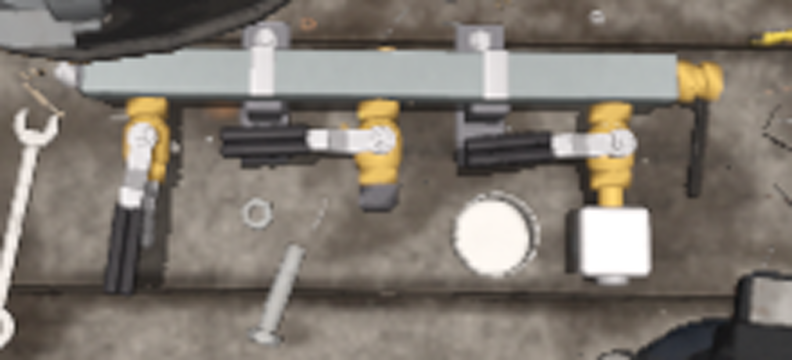

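The levers stand as expected: pivots are at about (0.536, 0.153 / −0.027 / −0.205), with the hose lever in line and the trap and capped levers shut. Now I'll shut the fingers and move above the right-hand side of the hose lever.

Call:
{"op": "drive_tool", "data": {
  "targets": [
    {"delta_rot": [0, 0, -6.5], "slide": [0.035, 0.015, 0.01], "jaw": 255},
    {"delta_rot": [0, 0, -6.5], "slide": [0.035, 0.015, 0.01], "jaw": 255},
    {"delta_rot": [0, 0, -6.5], "slide": [0.035, 0.015, 0.01], "jaw": 255},
    {"delta_rot": [0, 0, 0], "slide": [0.035, 0.015, 0.01], "jaw": 255},
    {"delta_rot": [0, 0, 0], "slide": [0.005, 0.038, 0], "jaw": 255},
    {"delta_rot": [0, 0, 0], "slide": [0.005, 0.038, 0], "jaw": 255},
    {"delta_rot": [0, 0, 0], "slide": [0.005, 0.038, 0], "jaw": 255},
    {"delta_rot": [0, 0, 0], "slide": [0.005, 0.038, 0], "jaw": 255},
    {"delta_rot": [0, 0, 0], "slide": [0.005, 0.038, 0], "jaw": 255},
    {"delta_rot": [0, 0, 0], "slide": [0.005, 0.038, 0], "jaw": 255},
    {"delta_rot": [0, 0, 0], "slide": [0.005, 0.038, 0], "jaw": 255},
    {"delta_rot": [0, 0, 0], "slide": [0.005, 0.038, 0], "jaw": 255},
    {"delta_rot": [0, 0, 0], "slide": [0.005, 0.038, 0], "jaw": 255},
    {"delta_rot": [0, 0, 0], "slide": [0.005, 0.038, 0], "jaw": 255},
    {"delta_rot": [0, 0, 0], "slide": [0.005, 0.038, 0], "jaw": 255},
    {"delta_rot": [0, 0, 0], "slide": [0.005, 0.038, 0], "jaw": 255},
    {"delta_rot": [0, 0, 0], "slide": [0.005, 0.038, 0], "jaw": 255},
    {"delta_rot": [0, 0, 0], "slide": [0.005, 0.038, 0], "jaw": 255},
    {"delta_rot": [0, 0, 0], "slide": [0.005, 0.038, 0], "jaw": 255},
    {"delta_rot": [0, 0, 0], "slide": [0.005, 0.038, 0], "jaw": 255}
  ]
}}

```text
time_s: 1.77
eef_pos: [0.4296, 0.0811, 0.2713]
ee_rot: [[1.0, 0.002, -0.0], [0.002, -1.0, -0.0], [-0.0, 0.0, -1.0]]
force: [1.1, -0.0, -1.3]
opening: -0.002
gripper_force: 0.0
```

Call:
{"op": "drive_tool", "data": {
  "targets": [
    {"delta_rot": [0, 0, 0], "slide": [0.004, 0.005, -0.025], "jaw": 255},
    {"delta_rot": [0, 0, 0], "slide": [0.004, 0.005, -0.025], "jaw": 255},
    {"delta_rot": [0, 0, 0], "slide": [0.004, 0.005, -0.025], "jaw": 255},
    {"delta_rot": [0, 0, 0], "slide": [0.004, 0.005, -0.025], "jaw": 255},
    {"delta_rot": [0, 0, 0], "slide": [0.004, 0.005, -0.025], "jaw": 255},
    {"delta_rot": [0, 0, 0], "slide": [0, 0.005, -0.022], "jaw": 255},
    {"delta_rot": [0, 0, 0], "slide": [0, 0.004, 0], "jaw": 255},
    {"delta_rot": [0, 0, 0], "slide": [0, 0.004, 0], "jaw": 255},
    {"delta_rot": [0, 0, 0], "slide": [0, 0.004, 0], "jaw": 255},
    {"delta_rot": [0, 0, 0], "slide": [0, 0.004, 0], "jaw": 255},
    {"delta_rot": [0, 0, 0], "slide": [0, 0.004, 0], "jaw": 255},
    {"delta_rot": [0, 0, 0], "slide": [0, 0.004, 0], "jaw": 255}
  ]
}}

```text
time_s: 2.77
eef_pos: [0.4506, 0.1339, 0.1254]
ee_rot: [[1.0, 0.002, 0.002], [0.002, -1.0, 0.0], [0.002, -0.0, -1.0]]
force: [-0.3, 1.5, -0.7]
opening: -0.001
gripper_force: 0.0
```

Run:
```python
import numpy as np
def path(P,th,side,r=.088):
    t=np.radians(th);u=np.array([-np.sin(t),np.cos(t)]);n=side*np.array([np.cos(t),np.sin(t)])
    h=.011*abs(np.cos(t))+.0145*abs(np.sin(t))
    return (np.array(P)[:,None]+r*u+(.011+h)*n).T
A=path((.536,.153),np.arange(90,-1,-6.),-1);print(A.round(3).tolist());print(np.diff(A,axis=0).round(3).tolist())
B=path((.536,-.205),np.arange(0,91,6.),1);print(B.round(3).tolist());print(np.diff(B,axis=0).round(3).tolist())
```

```text
[[0.448, 0.128], [0.446, 0.136], [0.444, 0.144], [0.444, 0.153], [0.444, 0.163], [0.445, 0.172], [0.448, 0.181], [0.451, 0.19], [0.456, 0.199], [0.461, 0.207], [0.468, 0.215], [0.476, 0.222], [0.484, 0.229], [0.493, 0.234], [0.503, 0.238], [0.514, 0.241]]
[[-0.002, 0.008], [-0.001, 0.009], [-0.001, 0.009], [0.0, 0.009], [0.001, 0.009], [0.002, 0.009], [0.003, 0.009], [0.005, 0.009], [0.006, 0.008], [0.007, 0.008], [0.008, 0.007], [0.009, 0.006], [0.009, 0.005], [0.01, 0.004], [0.011, 0.003]]
[[0.558, -0.117], [0.55, -0.115], [0.542, -0.114], [0.533, -0.113], [0.525, -0.114], [0.516, -0.115], [0.507, -0.117], [0.499, -0.12], [0.49, -0.124], [0.482, -0.13], [0.474, -0.136], [0.467, -0.143], [0.461, -0.151], [0.456, -0.16], [0.451, -0.169], [0.448, -0.18]]
[[-0.008, 0.002], [-0.008, 0.001], [-0.008, 0.0], [-0.009, -0.0], [-0.009, -0.001], [-0.009, -0.002], [-0.009, -0.003], [-0.008, -0.004], [-0.008, -0.005], [-0.008, -0.006], [-0.007, -0.007], [-0.006, -0.008], [-0.005, -0.009], [-0.004, -0.01], [-0.003, -0.01]]
```

Call:
{"op": "drive_tool", "data": {
  "targets": [
    {"delta_rot": [0, 0, 0], "slide": [-0.003, 0.009, 0], "jaw": 255},
    {"delta_rot": [0, 0, 0], "slide": [-0.003, 0.01, 0], "jaw": 255},
    {"delta_rot": [0, 0, 0], "slide": [0, 0.009, 0], "jaw": 255},
    {"delta_rot": [0, 0, 0], "slide": [0.001, 0.009, 0], "jaw": 255},
    {"delta_rot": [0, 0, 0], "slide": [0.002, 0.009, 0], "jaw": 255},
    {"delta_rot": [0, 0, 0], "slide": [0.003, 0.009, 0], "jaw": 255},
    {"delta_rot": [0, 0, 0], "slide": [0.005, 0.009, 0], "jaw": 255},
    {"delta_rot": [0, 0, 0], "slide": [0.006, 0.008, 0], "jaw": 255},
    {"delta_rot": [0, 0, 0], "slide": [0.007, 0.008, 0], "jaw": 255},
    {"delta_rot": [0, 0, 0], "slide": [0.008, 0.007, 0], "jaw": 255},
    {"delta_rot": [0, 0, 0], "slide": [0.009, 0.006, 0], "jaw": 255},
    {"delta_rot": [0, 0, 0], "slide": [0.009, 0.005, 0], "jaw": 255},
    {"delta_rot": [0, 0, 0], "slide": [0.01, 0.004, 0], "jaw": 255},
    {"delta_rot": [0, 0, 0], "slide": [0, 0, 0], "jaw": 255}
  ]
}}

```text
time_s: 3.93
eef_pos: [0.5053, 0.2367, 0.124]
ee_rot: [[1.0, 0.002, -0.0], [0.002, -1.0, 0.001], [-0.0, -0.001, -1.0]]
force: [0.1, 0.2, 0.0]
opening: 0.001
gripper_force: 0.0
```

Call:
{"op": "drive_tool", "data": {
  "targets": [
    {"delta_rot": [0, 0, 0], "slide": [0.002, 0, 0], "jaw": 255},
    {"delta_rot": [0, 0, 0], "slide": [0.002, 0, 0], "jaw": 255},
    {"delta_rot": [0, 0, 0], "slide": [0.002, 0, 0], "jaw": 255}
  ]
}}

```text
time_s: 4.18
eef_pos: [0.5091, 0.2366, 0.1244]
ee_rot: [[1.0, 0.004, -0.001], [0.004, -1.0, 0.001], [-0.001, -0.001, -1.0]]
force: [-4.2, 2.3, 0.0]
opening: -0.001
gripper_force: 2.0
```

```bash
cat > look.py <<'E'
import sys,cv2,numpy as np
from bench import cams
f=cams.grab_frame("top");im=f["image"];np.savez("last.npz",**f)
cv2.imwrite(sys.argv[1],cv2.resize(im[140:260,160:390],None,fx=3.4,fy=3.4,interpolation=cv2.INTER_CUBIC))
E
python3 look.py pics/a1.png
```

```text
(no output)
```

View pics/a1.png

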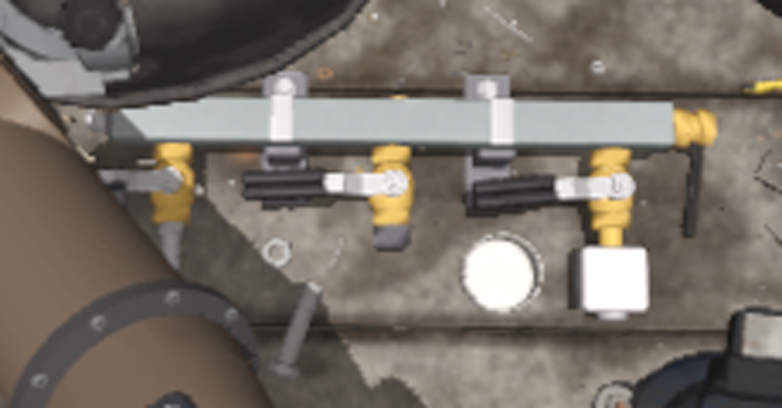

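The hose lever's strip now runs left from the hub at (173,180), nearly across. Nothing else has moved. I'll creep up to the stop.

Call:
{"op": "drive_tool", "data": {
  "targets": [
    {"delta_rot": [0, 0, 0], "slide": [0.002, 0, 0], "jaw": 255},
    {"delta_rot": [0, 0, 0], "slide": [0.002, 0, 0], "jaw": 255},
    {"delta_rot": [0, 0, 0], "slide": [0.001, 0, 0], "jaw": 255}
  ]
}}

```text
time_s: 4.48
eef_pos: [0.5133, 0.2362, 0.1245]
ee_rot: [[1.0, 0.004, -0.002], [0.004, -1.0, 0.0], [-0.002, -0.0, -1.0]]
force: [-12.5, 1.8, 5.5]
opening: -0.002
gripper_force: 6.2
```

Call:
{"op": "drive_tool", "data": {
  "targets": [
    {"delta_rot": [0, 0, 0], "slide": [0.002, 0, 0], "jaw": 255},
    {"delta_rot": [0, 0, 0], "slide": [0, 0, 0], "jaw": 255},
    {"delta_rot": [0, 0, 0], "slide": [0, 0, 0], "jaw": 255}
  ]
}}

```text
time_s: 4.73
eef_pos: [0.5133, 0.2362, 0.1244]
ee_rot: [[1.0, 0.005, -0.005], [0.005, -1.0, -0.001], [-0.005, 0.001, -1.0]]
force: [-15.3, 2.3, 8.6]
opening: 0.0
gripper_force: 8.0
```

At the stop: force rises with no motion. I'll back off, lift, and cross to the trap lever.

Call:
{"op": "drive_tool", "data": {
  "targets": [
    {"delta_rot": [0, 0, 0], "slide": [-0.02, 0, 0], "jaw": 255},
    {"delta_rot": [0, 0, 0], "slide": [-0.02, 0, 0.005], "jaw": 255},
    {"delta_rot": [0, 0, 0], "slide": [0, 0, 0.035], "jaw": 255},
    {"delta_rot": [0, 0, 0], "slide": [0, 0, 0.035], "jaw": 255},
    {"delta_rot": [0, 0, 0], "slide": [0, 0, 0.035], "jaw": 255},
    {"delta_rot": [0, 0, 0], "slide": [0, 0, 0.03], "jaw": 255},
    {"delta_rot": [0, 0, 0], "slide": [0, -0.035, 0], "jaw": 255},
    {"delta_rot": [0, 0, 0], "slide": [0, -0.035, 0], "jaw": 255},
    {"delta_rot": [0, 0, 0], "slide": [0, -0.035, 0], "jaw": 255},
    {"delta_rot": [0, 0, 0], "slide": [0, -0.035, 0], "jaw": 255},
    {"delta_rot": [0, 0, 0], "slide": [0, -0.035, 0], "jaw": 255},
    {"delta_rot": [0, 0, 0], "slide": [0, -0.035, 0], "jaw": 255},
    {"delta_rot": [0, 0, 0], "slide": [0, -0.035, 0], "jaw": 255},
    {"delta_rot": [0, 0, 0], "slide": [0, -0.035, 0], "jaw": 255},
    {"delta_rot": [0, 0, 0], "slide": [0, -0.035, 0], "jaw": 255},
    {"delta_rot": [0, 0, 0], "slide": [0, -0.033, 0], "jaw": 255}
  ]
}}

```text
time_s: 6.07
eef_pos: [0.477, -0.1154, 0.2651]
ee_rot: [[1.0, 0.001, 0.002], [0.001, -1.0, -0.001], [0.002, 0.001, -1.0]]
force: [1.2, 0.2, 0.5]
opening: 0.004
gripper_force: 0.0
```

```bash
python3 look.py pics/a2.png
python3 - <<'E'
import numpy as np
from bench import bot
f=np.load("top0.npz");K=f["camera_matrix"];T=f["world_from_camera"];d=f["range_z"]
v,u=np.mgrid[:384,:512]
P=np.stack([(u-K[0,2])/K[0,0]*d,-(v-K[1,2])/K[1,1]*d,-d],-1)@T[:3,:3].T+T[:3,3]
for a in(.57,.59,.61,.63,.65,.68,.72):
    m=(abs(P[...,0]-a)<.01)&(abs(P[...,1]+.112)<.07)&(d>0);print(a,P[m][:,2].max().round(3))
print(bot.get_obs()["eef_pos"])
E
```

```text
0.57 0.11
0.59 0.11
0.61 0.11
0.63 0.017
0.65 0.015
0.68 0.011
0.72 0.256
[ 0.47645314 -0.12294542  0.26479146]
```

View pics/a2.png

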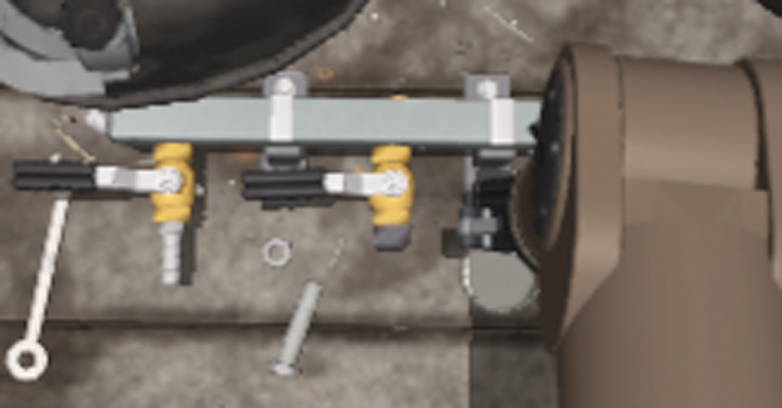

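The hose valve is fully shut: its lever runs straight left from the hub (173,180), parallel to the bar, and the ribbed tail is visible at (172,250). Next I'll go behind the trap lever.

Call:
{"op": "drive_tool", "data": {
  "targets": [
    {"delta_rot": [0, 0, 0], "slide": [0.03, 0.004, 0], "jaw": 255},
    {"delta_rot": [0, 0, 0], "slide": [0.03, 0.004, 0], "jaw": 255},
    {"delta_rot": [0, 0, 0], "slide": [0.03, 0.002, 0], "jaw": 255},
    {"delta_rot": [0, 0, 0], "slide": [0, 0, 0], "jaw": 255},
    {"delta_rot": [0, 0, 0], "slide": [0, 0, -0.03], "jaw": 255},
    {"delta_rot": [0, 0, 0], "slide": [0, 0, -0.03], "jaw": 255},
    {"delta_rot": [0, 0, 0], "slide": [0, 0, -0.03], "jaw": 255},
    {"delta_rot": [0, 0, 0], "slide": [0, 0, -0.025], "jaw": 255},
    {"delta_rot": [0, 0, 0], "slide": [0, 0, -0.015], "jaw": 255},
    {"delta_rot": [0, 0, 0], "slide": [0, 0, -0.008], "jaw": 255},
    {"delta_rot": [0, 0, 0], "slide": [0, 0, 0], "jaw": 255}
  ]
}}

```text
time_s: 7.03
eef_pos: [0.5662, -0.1029, 0.125]
ee_rot: [[1.0, 0.002, -0.002], [0.002, -1.0, -0.0], [-0.002, 0.0, -1.0]]
force: [-0.3, -0.4, 0.1]
opening: -0.001
gripper_force: 0.0
```

Call:
{"op": "drive_tool", "data": {
  "targets": [
    {"delta_rot": [0, 0, 0], "slide": [-0.004, -0.012, 0], "jaw": 255},
    {"delta_rot": [0, 0, 0], "slide": [-0.008, 0, 0], "jaw": 255},
    {"delta_rot": [0, 0, 0], "slide": [-0.008, 0, 0], "jaw": 255},
    {"delta_rot": [0, 0, 0], "slide": [-0.008, 0.001, 0], "jaw": 255},
    {"delta_rot": [0, 0, 0], "slide": [-0.009, 0, 0], "jaw": 255},
    {"delta_rot": [0, 0, 0], "slide": [-0.009, -0.001, 0], "jaw": 255},
    {"delta_rot": [0, 0, 0], "slide": [-0.009, -0.002, 0], "jaw": 255},
    {"delta_rot": [0, 0, 0], "slide": [-0.009, -0.003, 0], "jaw": 255},
    {"delta_rot": [0, 0, 0], "slide": [-0.009, -0.004, 0], "jaw": 255},
    {"delta_rot": [0, 0, 0], "slide": [-0.009, -0.005, 0], "jaw": 255},
    {"delta_rot": [0, 0, 0], "slide": [-0.009, -0.006, 0], "jaw": 255},
    {"delta_rot": [0, 0, 0], "slide": [-0.008, -0.007, 0], "jaw": 255},
    {"delta_rot": [0, 0, 0], "slide": [-0.006, -0.008, 0], "jaw": 255},
    {"delta_rot": [0, 0, 0], "slide": [-0.005, -0.009, 0], "jaw": 255},
    {"delta_rot": [0, 0, 0], "slide": [-0.004, -0.009, 0], "jaw": 255},
    {"delta_rot": [0, 0, 0], "slide": [0, -0.002, 0], "jaw": 255},
    {"delta_rot": [0, 0, 0], "slide": [0, 0, 0], "jaw": 255}
  ]
}}

```text
time_s: 8.45
eef_pos: [0.4519, -0.1706, 0.1261]
ee_rot: [[1.0, 0.001, -0.002], [0.001, -1.0, -0.0], [-0.002, 0.0, -1.0]]
force: [0.2, 0.5, -0.4]
opening: 0.002
gripper_force: 0.0
```

Call:
{"op": "drive_tool", "data": {
  "targets": [
    {"delta_rot": [0, 0, 0], "slide": [0, -0.003, 0], "jaw": 255},
    {"delta_rot": [0, 0, 0], "slide": [0, -0.002, 0], "jaw": 255},
    {"delta_rot": [0, 0, 0], "slide": [0, -0.002, 0], "jaw": 255},
    {"delta_rot": [0, 0, 0], "slide": [0, -0.001, 0], "jaw": 255}
  ]
}}

```text
time_s: 8.78
eef_pos: [0.4522, -0.1773, 0.1258]
ee_rot: [[1.0, 0.003, -0.002], [0.003, -1.0, 0.001], [-0.002, -0.001, -1.0]]
force: [-2.5, 4.5, 0.8]
opening: -0.0
gripper_force: 1.9
```

Call:
{"op": "drive_tool", "data": {
  "targets": [
    {"delta_rot": [0, 0, 0], "slide": [0, -0.002, 0], "jaw": 255},
    {"delta_rot": [0, 0, 0], "slide": [0, -0.002, 0], "jaw": 255},
    {"delta_rot": [0, 0, 0], "slide": [0, -0.001, 0], "jaw": 255}
  ]
}}

```text
time_s: 9.03
eef_pos: [0.4526, -0.1821, 0.126]
ee_rot: [[1.0, 0.003, -0.001], [0.003, -1.0, 0.001], [-0.001, -0.001, -1.0]]
force: [-2.3, 9.2, 0.1]
opening: -0.001
gripper_force: 4.4
```

Call:
{"op": "drive_tool", "data": {
  "targets": [
    {"delta_rot": [0, 0, 0], "slide": [0, -0.001, 0], "jaw": 255},
    {"delta_rot": [0, 0, 0], "slide": [0, -0.001, 0], "jaw": 255},
    {"delta_rot": [0, 0, 0], "slide": [0, 0, 0], "jaw": 255}
  ]
}}

```text
time_s: 9.28
eef_pos: [0.4525, -0.1822, 0.126]
ee_rot: [[1.0, 0.004, -0.002], [0.004, -1.0, 0.003], [-0.002, -0.003, -1.0]]
force: [-4.0, 12.8, 1.7]
opening: -0.002
gripper_force: 6.4
```

At the stop: the tool did not move as the force rose. I'll back away, lift, move clear and check.

Call:
{"op": "drive_tool", "data": {
  "targets": [
    {"delta_rot": [0, 0, 0], "slide": [0, 0.02, 0], "jaw": 255},
    {"delta_rot": [0, 0, 0], "slide": [0, 0.02, 0], "jaw": 255},
    {"delta_rot": [0, 0, 0], "slide": [0, 0, 0.035], "jaw": 255},
    {"delta_rot": [0, 0, 0], "slide": [0, 0, 0.035], "jaw": 255},
    {"delta_rot": [0, 0, 0], "slide": [0, 0, 0.035], "jaw": 255},
    {"delta_rot": [0, 0, 0], "slide": [0, 0, 0.035], "jaw": 255},
    {"delta_rot": [0, 0, 0], "slide": [-0.005, 0.038, 0], "jaw": 255},
    {"delta_rot": [0, 0, 0], "slide": [-0.005, 0.038, 0], "jaw": 255},
    {"delta_rot": [0, 0, 0], "slide": [-0.005, 0.038, 0], "jaw": 255},
    {"delta_rot": [0, 0, 0], "slide": [-0.005, 0.038, 0], "jaw": 255},
    {"delta_rot": [0, 0, 0], "slide": [-0.005, 0.038, 0], "jaw": 255},
    {"delta_rot": [0, 0, 0], "slide": [-0.005, 0.038, 0], "jaw": 255},
    {"delta_rot": [0, 0, 0], "slide": [-0.005, 0.038, 0], "jaw": 255},
    {"delta_rot": [0, 0, 0], "slide": [-0.005, 0.038, 0], "jaw": 255},
    {"delta_rot": [0, 0, 0], "slide": [0, 0, 0], "jaw": 255},
    {"delta_rot": [0, 0, 0], "slide": [0, 0, 0], "jaw": 255},
    {"delta_rot": [0, 0, 0], "slide": [0, 0, 0], "jaw": 255}
  ]
}}

```text
time_s: 10.7
eef_pos: [0.4139, 0.1587, 0.2665]
ee_rot: [[1.0, 0.002, 0.001], [0.002, -1.0, -0.0], [0.001, 0.0, -1.0]]
force: [0.2, -0.4, -0.4]
opening: -0.0
gripper_force: 0.0
```

```bash
python3 look.py pics/a3.png
```

```text
(no output)
```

View pics/a3.png

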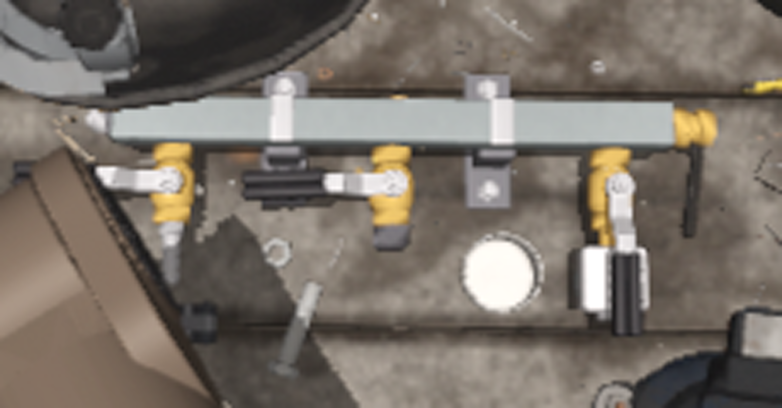

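The trap lever is in line over its outlet (hub at 620,185, grip down to 628,330), with only a slight slant that fits perspective. The hose lever is still across at (135,180), the capped lever hasn't moved, and the loose things in view are in place.

Run:
```python
import numpy as np
f=np.load("last.npz");K=f["camera_matrix"];T=f["world_from_camera"];d=f["range_z"]
v,u=np.mgrid[:384,:512]
P=np.stack([(u-K[0,2])/K[0,0]*d,-(v-K[1,2])/K[1,1]*d,-d],-1)@T[:3,:3].T+T[:3,3]
m=(P[...,2]>.125)&(P[...,2]<.165)&(f["image"].max(-1)<70)&(u>320)&(u<360)&(v>200)&(v<245)
q=P[m];g=q.mean(0);print(g,len(q),"open deg",np.degrees(np.arctan2(.536-g[0],g[1]+.205)))
from bench import ticket
if np.degrees(np.arctan2(.536-g[0],g[1]+.205))>85: print(ticket.close_job())
```

```text
[ 0.44745035 -0.20304317  0.14681457] 129 open deg 88.7340462517285
the job is handed in; nothing more can be done
None
```

I pushed the hose-tail valve shut to its stop, then the trap valve open to its stop (measured at about 89°). The capped valve and the loose things in the final view looked unmoved, and the job is handed in; no verdict was shown.

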